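Open the T-handle tool chest on the welding bench

ROBOT

A 7-joint arm with a two-finger parallel gripper is mounted at the origin on the work surface. World frame = base frame: x ahead of the robot, y to its left, z up, the work surface at z = 0. Lengths are in m, angles in rad, forces in N, time in s.
With the tool pointing down it reaches from about 0.4 to 0.85 m from the base axis. Payload 4.5 kg.
Tool frame: the origin (TCP) lies midway between the tips of the shut fingers; the grasp point (between the pads) lies 19 mm behind it; z points along the fingers, y is the line along which they close (so a half turn about z gives the same grasp; the last joint's range is limited). The gripper opens to 88 mm and grips with 3 to 60 N. Pads are 18 mm wide; open, the fingers measure 123 mm over their backs; the gripper's body (75 mm by 187 mm) begins 45 mm behind the grasp point.
Start: joints at [1.153, 0.689, -0.195, 1.565, 0.157, 0.902, -0.215], TCP at [0.273, -0.562, 0.239] pointing down, gripper open.
Joint ranges: [-3.01, 3.01], [-0.46, 2.08], [-1.47, 1.51], [0.13, 2.56], [-1, 4.14], [0.04, 2.09], [-2.66, 2.66]. Speed limits (rad/s): [2.57, 2.57, 3.14, 3.14, 3.14, 3.14, 3.14].

INTERFACE

Orientations are given as a unit quaternion [x, y, z, w].
In Python, from plant import r gives the robot as it stands.
- The arm moves only by the tool carry_out, never from a script. Its argument "plan" is a list of rows, each an object with "rot": the turn, a rotation vector about the tool's x, y, z in rad, a list of three; "xyz": the shift along the tool's x, y, z in m, a list of three; "grip": the closure in counts, from 0 (fully open) to 255 (shut). In form: [{"rot": [wx, wy, wz], "xyz": [dx, dy, dz], "grip": grip}, ...]. A call has 1 to 8 rows; each row is the pose to reach, as a shift and turn from the pose commanded when the call began, along the tool's axes at that moment; what a row does not reach only later rows make up. A row lasts 1/12 s, in which the tool goes at most 41.7 mm and 7.16 degrees, less where a joint would pass 70% of its speed; a pose out of reach is approached as far as the arm can. A call with a gripper value outside its range is refused whole. The fingers move at their own pace and stop on an object; "squeeze" is the grip in N (left out, the last holds). Time passes only in rows, so rows that repeat a pose let the fingers close. It gives the time, the measured TCP pose, the force, the opening and the grip force at its end, in the units of the state.
- r.get_state(): the state, without advancing time (a new reading comes with each control period).
- r.snapshot(name): name is "scene" or "top"; returns the picture (384x512x3 uint8, red, green, blue); there is no depth.
- r.camera_params(name): a dict with "fx", "fy", "cx", "cy" (pixels), "distortion" ([k1, k2, p1, p2, k3] as OpenCV has them; the pictures are not rectified), "position" and "attitude" of the camera in the world. Camera axes: x right, y down, z forward; pixel columns grow to the right and rows downward; lengths in m; the calibration is good to about 2 mm. A picture is of the moment at which its call begins. camera_params takes no time and is no camera call.
- r.finish_job(): hands the job in; it is judged then, once.
The state is a dict: "clock": time; "q": joint angles; "qd": joint speeds; "joint_torque": joint torques, N m; "tool_pos": TCP position; "eef_rot": TCP orientation; "contact_force": force on the tool from outside, world axes, zero at the start; "moment": the same for the moment, N m; "opening": opening from 0.0 (shut) to 1.0 (fully open); "finger_force": force on a finger pad.
Only numpy, scipy, OpenCV 4.12 (cv2) and the standard library are available. Lean on these libraries where they do the work, as an engineer would, in place of code of your own. Each camera call takes 0.05 s, during which the arm holds its last target. There are 200 camera calls.

TASK

Open the metal tool chest: press the red release button so that the T-handle pops out, turn the handle clockwise about a quarter turn until the latch lets go, then raise the lid by the handle until it stands open by itself at about 60 degrees or more, and let go. Do it with feeling: no more push on the button than it takes, no pulling on the lid while it is still latched, no dropping or throwing of the lid, and leave everything else on the bench where it lies.

Things in the scene. Friction and masses are not known exactly. Their poses are not given: they have to be found in the camera images.
- chest: Bare-metal tool chest fixed to the bench, 260 (x) by 360 (y) by 110 high plus the lid. Origin at the centre of its underside, z up; +x from its front (latch side, towards the robot) to its hinged back. Bench top is z = 0.
- lid_hinge (a point): Centre of the lid's hinge line, at the chest's top back edge (110 mm above the bench); axes turn with the lid. The hinge line runs along the chest's y axis. The lid is a flat pan, its sheet 4 mm above the hinge line, reaching 263 mm forward of it.
- lid (a joint): Lid angle in rad: 0 shut, grows as the front edge rises, stop at 1.35. Stiff friction hinge: the lid (about 0.5 kg) stays wherever it is left. Raising it takes 6 to 14 N at the handle. Shut and latched it has about 1.5 mm of play at the handle.
- release_button (a joint): Travel of the release button in m: 0 at rest, grows as it is pressed into the lid, hard stop at 0.006. The catch lets go at about 0.0055, just before the stop. Springs back. Stiff spring: about 5 N to start it, 10 N at the release point, 10.5 N at the stop. Press it slowly: its catch is small and must not get more than 30 N.
- button_cap: The red round button cap, 24 mm across, standing 9 mm proud of the black latch bezel (the bezel is 5 mm thick on the lid's sheet). It goes 3 mm short of flush with the bezel when fully in. 80 mm to the chest's -y side of the handle's axis, beyond the end of the bar.
- button_top (a point): Centre of the button cap's top face, 18 mm above the hinge line when the lid is shut; z is the outward normal of the lid, the button is pressed along -z.
- handle_pop (a joint): How far the T-handle stands out, in m: 0 shut (bar flush in its slot, its top 1 mm above the bezel), 0.032 popped out, driven by a light spring (4 to 8 N).
- handle_turn (a joint): Turn of the handle in rad: 0 shut (bar along the chest's y axis), grows clockwise seen from above, stop at 1.5. It turns only when popped out, against a steady drag of about 0.3 N m. The latch tongue clears its strike at about 1.15. Pulling up on the handle meanwhile binds the tongue under the strike. Stays where it is left.
- handle: The steel T-bar: round, 16 mm thick, 96 mm long, on a 14 mm round stem at its middle. Its y axis lies along the bar and its z axis along the stem, outward, about which it turns.
- latch_tongue: Flat steel latch tongue on the handle's shaft, under the lid and out of sight: 14 mm wide, reaching 66 mm from the handle's axis, pointing to the chest's front when shut. It holds the lid down by catching under a strike bracket inside the chest's front wall, until the handle is turned.
- handle_grip (a point): Middle of the T-bar, on the handle's turning axis and the bar's centre line; axes as handle. 184 mm in front of the hinge line, centred across the chest. Shut it is 2 mm, popped out 34 mm above the hinge line (25 mm above the bezel's top), so the bar's underside is 17 mm above the bezel.
- tin_a: Bystander, to be left where it lies: yellow tin with black bands, 80 mm across, 52 high, beside the chest. Origin under its centre.
- tin_b: Bystander, to be left where it lies: yellow tin with black bands, 80 mm across, 52 high, on the other side of the chest. Origin under its centre.
- screwdriver: Bystander, to be left where it lies: screwdriver with a red handle, lying beside the chest.
- wrench: Bystander, to be left where it lies: steel spanner lying beside the chest.
- hammer: Bystander, to be left where it lies: hammer lying on the bench.
- grinder: Bystander, to be left where it lies: angle grinder, black and grey, about 290 mm long, 70 high, lying behind the chest.

How it is judged:
By the outcome, as a careful person would: the job done as asked, in the order asked, and still so for the second after the job is handed in, with the robot touching nothing.
It also fails if it takes over 69 s, if anything falls off the work surface, if the arm or the gripper's body presses on something with over 40 N, if the wrist force passes 120 N, or if a joint passes its speed limit or range.

## Working session

There is one attempt and no reset: what is moved stays moved. The work goes in short steps, Python scripts to look and compute and a tool call to move; the robot and the scene stay as the last step left them, time stands still between calls to the robot, and variables do not carry over. Pictures are saved under pics/ and viewed, at most 10 in all, crops included, and the job is handed in when it is done.

Besides the shell and the picture viewer there is one more tool, called after "Call:" as name(argument=value, ...) on one line, values as JSON. carry_out: Moves the arm, as the interface text tells. Its arguments: {"type":"object","properties":{"plan":{"type":"array"},"squeeze":{"type":"number"}},"required":["plan"]}

```bash
ls; mkdir -p pics; python3 - <<'E'
from plant import r
import cv2
for n in("scene","top"):
    cv2.imwrite(f"pics/{n}0.png",r.snapshot(n)[:,:,::-1]); print(r.camera_params(n))
print(r.get_state())
E
```

```text
pics
{'fx': 495.9228148237374, 'fy': 495.9228148237374, 'cx': 255.23877344201907, 'cy': 198.6108480354211, 'distortion': array([0.06536754, 0.        , 0.        , 0.        , 0.        ]), 'position': array([ 1.34449048, -0.93848206,  0.98907113]), 'attitude': array([ 0.83892742,  0.28784213, -0.14932446, -0.43709256])}
{'fx': 365.18801838526394, 'fy': 365.18801838526394, 'cx': 255.89320314906527, 'cy': 190.79861399105954, 'distortion': array([0.02003102, 0.        , 0.        , 0.        , 0.        ]), 'position': array([0.47069402, 0.05307066, 1.07753293]), 'attitude': array([-0.70071657,  0.71238806, -0.02157407,  0.03215744])}
{'clock': 0.1, 'q': array([ 1.15280387,  0.68992159, -0.1944775 ,  1.56619722,  0.157275  ,
        0.90249682, -0.21511864]), 'qd': array([-1.22614252e-03, -2.41482239e-03,  4.73702799e-04, -3.08471340e-03,
        9.33847793e-05, -6.26272654e-04, -1.14912917e-03]), 'joint_torque': array([-3.13715318e-03, -5.28501499e+01, -1.27123374e+00, -1.53837061e+01,
       -5.25285385e-02,  2.07399455e-03,  4.90994876e-05]), 'tool_pos': array([ 0.27256853, -0.56182333,  0.23798715]), 'eef_rot': array([ 9.74592982e-01,  2.23981804e-01, -2.42717022e-04, -7.82262537e-04]), 'contact_force': array([ 0.4168139 , -0.35531638, -0.57645897]), 'moment': array([-0.01104786,  0.04685778,  0.01873371]), 'finger_force': 0.0, 'opening': 0.9974164029783645}
```

View pics/scene0.png

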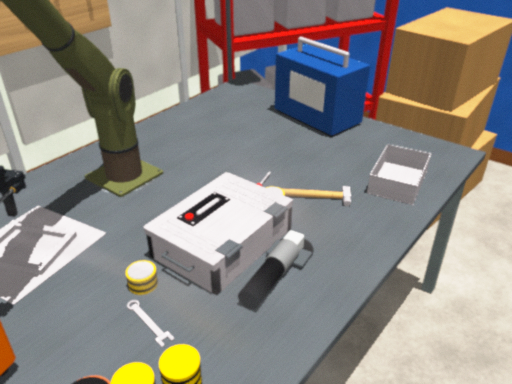

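View pics/top0.png

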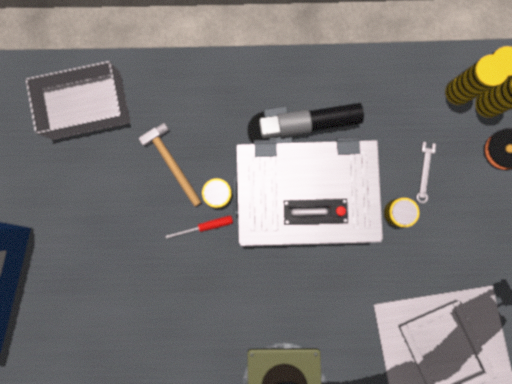

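The top view shows the chest spanning columns 237–382 and rows 140–247. The bezel is around (315,211), the handle bar at (310,211) and the red button at (341,211). The scene view shows the button near (190,215).

```bash
cat > h.py <<'E'
import numpy as np, cv2
from scipy.spatial.transform import Rotation as R
from plant import r
def ray(n,uv):
    p=r.camera_params(n); K=np.array([[p['fx'],0,p['cx']],[0,p['fy'],p['cy']],[0,0,1]])
    u=cv2.undistortPoints(np.array(uv,float).reshape(-1,1,2),K,p['distortion']).reshape(-1,2)
    return p['position'],R.from_quat(p['attitude']).apply(np.c_[u,np.ones(len(u))])
def plane(n,uv,z):
    o,d=ray(n,uv); return o+d*((z-o[2])/d[:,2])[:,None]
def tri(uvs):
    A=0;b=0
    for n,uv in uvs.items():
        o,d=ray(n,[uv]); d=d[0]/np.linalg.norm(d); P=np.eye(3)-np.outer(d,d); A=A+P; b=b+P@o
    return np.linalg.solve(A,b)
def red(img,box):
    x0,y0,x1,y1=box; h=cv2.cvtColor(img[y0:y1,x0:x1],cv2.COLOR_RGB2HSV)
    m=((h[...,0]<8)|(h[...,0]>172))&(h[...,1]>150)&(h[...,2]>90)
    v,u=np.nonzero(m); return np.array([u.mean()+x0,v.mean()+y0]),len(u)
E
python3 - <<'E'
from h import *
np.set_printoptions(precision=4,suppress=True)
t=r.snapshot("top"); s=r.snapshot("scene")
bt,n1=red(t,(325,195,360,228)); bs,n2=red(s,(175,200,205,230)); print(bt,n1,bs,n2)
print(plane("top",[bt],.128),plane("scene",[bs],.128),tri({"top":bt,"scene":bs}))
g=cv2.cvtColor(t,cv2.COLOR_RGB2GRAY)
# lid outline
m=(g>150).astype(np.uint8); m[:130]=0;m[255:]=0;m[:,:232]=0;m[:,386:]=0
c=max(cv2.findContours(m,0,2)[0],key=cv2.contourArea); w=plane("top",c.reshape(-1,2),.114)
rc=cv2.minAreaRect((w[:,:2]*1000).astype(np.float32)); print("lid",rc, cv2.boxPoints(rc))
# bezel
m=(g<70).astype(np.uint8); k=np.zeros_like(m);k[190:232,275:355]=1;m*=k
c=max(cv2.findContours(m,0,2)[0],key=cv2.contourArea); w=plane("top",c.reshape(-1,2),.119)
print("bezel",cv2.minAreaRect((w[:,:2]*1000).astype(np.float32)))
# bar
m=((g>110)).astype(np.uint8); k=np.zeros_like(m);k[203:219,288:331]=1;m*=k
c=max(cv2.findContours(m,0,2)[0],key=cv2.contourArea); w=plane("top",c.reshape(-1,2),.12)
print("bar",cv2.minAreaRect((w[:,:2]*1000).astype(np.float32)))
cv2.imwrite("pics/crop.png",cv2.resize(np.hstack([t[180:240,270:370],s[180:240,160:260]])[:,:,::-1],None,fx=4,fy=4,interpolation=0))
E
```

```text
[340.425 210.6  ] 80 [188.8333 215.9242] 66
[[ 0.4881 -0.151   0.128 ]] [[ 0.4927 -0.1524  0.128 ]] [ 0.489  -0.1507  0.1254]
lid ((539.5496826171875, -70.49162292480469), (270.6988525390625, 375.83599853515625), 0.8153195977210999) [[ 401.5399  115.4814]
 [ 406.888  -260.3166]
 [ 677.5594 -256.4646]
 [ 672.2114  119.3333]]
bezel ((487.1546325683594, -119.94110107421875), (85.60208892822266, 47.36579895019531), 45.67138671875)
bar ((487.4804992675781, -70.93966674804688), (16.272722244262695, 94.03705596923828), 1.1452929973602295)
```

View pics/crop.png

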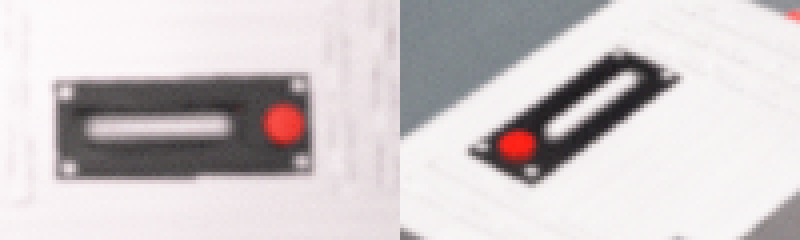

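The crop shows the bar centred in its slot (left, about (155,127)) and the button at (285,124). The 80 mm from bar to button checks out. The chest's yaw is about +0.8°, with the handle at (0.4878, -0.071) and the button at (0.489, -0.151). Next I move above the button with the fingers shut.

Call:
carry_out(plan=[{"rot": [0,0,-0.11],"xyz": [0.03,-0.022,0.005],"grip": 255},{"rot": [0,0,-0.23],"xyz": [0.06,-0.044,0.01],"grip": 255},{"rot": [0,0,-0.34],"xyz": [0.09,-0.066,0.015],"grip": 255},{"rot": [0,0,-0.45],"xyz": [0.12,-0.088,0.02],"grip": 255},{"rot": [0,0,-0.56],"xyz": [0.15,-0.11,0.024],"grip": 255},{"rot": [0,0,-0.67],"xyz": [0.18,-0.132,0.028],"grip": 255},{"rot": [0,0,-0.78],"xyz": [0.21,-0.154,0.032],"grip": 255},{"rot": [0,0,-0.89],"xyz": [0.24,-0.176,0.036],"grip": 255}], squeeze=20)

```text
clock: 0.87
tool_pos: [0.4125, -0.2976, 0.2026]
eef_rot: [0.782, 0.624, 0.0, 0.0]
contact_force: [0.3, -0.1, -0.2]
opening: 0.419
finger_force: 0.0
```

```bash
cat > goal.py <<'E'
import sys
from h import *
np.set_printoptions(precision=4,suppress=True)
# goal.py x y z yaw_deg(tool x angle) tilt_deg : shift and turn in tool axes
x,y,z,yaw,tilt=map(float,sys.argv[1:6]); s=r.get_state()
T=R.from_quat(s['eef_rot']); G=R.from_euler('y',tilt,degrees=True)*R.from_euler('z',yaw,degrees=True)*R.from_euler('x',180,degrees=True)
print("t",s['clock'],"pos",s['tool_pos'],"F",s['contact_force'],"q",s['q'],"open",s['opening'])
print("xyz",T.inv().apply(np.array([x,y,z])-s['tool_pos']),"rot",(T.inv()*G).as_rotvec(),"toolx deg",np.degrees(np.arctan2(*T.as_matrix()[[1,0],0])))
E
python3 goal.py .489 -.151 .15 90.8 0
```

```text
t 0.8667 pos [ 0.4125 -0.2976  0.2026] F [ 0.2623 -0.0724 -0.1564] q [ 0.7857  0.6127 -0.4007  1.9452  0.3765  0.6565 -0.0753] open 0.4190342518972642
xyz [0.16   0.0421 0.0526] rot [ 0.0002  0.0002 -0.2378] toolx deg 77.17250782602834
```

Call:
carry_out(plan=[{"rot": [0,0,-0.06],"xyz": [0.035,0.009,0.005],"grip": 255},{"rot": [0,0,-0.12],"xyz": [0.07,0.018,0.01],"grip": 255},{"rot": [0,0,-0.18],"xyz": [0.105,0.028,0.018],"grip": 255},{"rot": [0,0,-0.238],"xyz": [0.14,0.037,0.028],"grip": 255},{"rot": [0,0,-0.238],"xyz": [0.16,0.042,0.04],"grip": 255},{"rot": [0,0,-0.238],"xyz": [0.16,0.042,0.048],"grip": 255},{"rot": [0,0,-0.238],"xyz": [0.16,0.042,0.048],"grip": 255},{"rot": [0,0,-0.238],"xyz": [0.16,0.042,0.048],"grip": 255}])

```text
clock: 1.53
tool_pos: [0.4882, -0.154, 0.1543]
eef_rot: [0.704, 0.71, -0.001, -0.0]
contact_force: [0.3, 0.0, 0.6]
opening: 0.003
finger_force: 0.0
```

```bash
python3 goal.py .489 -.151 .128 90.8 0; python3 - <<'E'
from h import *
t=r.snapshot("top")[160:250,260:390]; s=r.snapshot("scene")[150:240,130:260]
cv2.imwrite("pics/c2.png",cv2.resize(np.hstack([t,s])[:,:,::-1],None,fx=3,fy=3,interpolation=0))
E
```

```text
t 1.5333 pos [ 0.4882 -0.154   0.1543] F [0.2524 0.0411 0.5525] q [ 0.4486  0.6946 -0.3804  1.9774  0.4685  0.5576 -0.2477] open 0.002804835248400347
xyz [0.003  0.0009 0.0263] rot [-0.0021  0.001  -0.0061] toolx deg 90.45071363533712
```

View pics/c2.png

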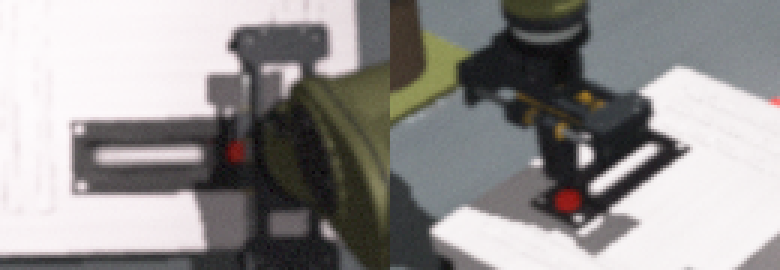

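The left half (top view) shows the tool over the button, with red still visible at (235,152). The right half (scene view) shows the fingertips just behind and above the button at (568,200). I'll go down to just above the cap.

Call:
carry_out(plan=[{"rot": [0,0,0],"xyz": [0.003,0.001,0.005],"grip": 255},{"rot": [0,0,0],"xyz": [0.003,0.001,0.011],"grip": 255},{"rot": [0,0,0],"xyz": [0.003,0.001,0.017],"grip": 255},{"rot": [0,0,0],"xyz": [0.003,0.001,0.021],"grip": 255},{"rot": [0,0,0],"xyz": [0.003,0.001,0.024],"grip": 255},{"rot": [0,0,0],"xyz": [0.003,0.001,0.026],"grip": 255},{"rot": [0,0,0],"xyz": [0.003,0.001,0.027],"grip": 255},{"rot": [0,0,0],"xyz": [0.003,0.001,0.028],"grip": 255}])

```text
clock: 2.3
tool_pos: [0.4899, -0.1499, 0.1272]
eef_rot: [0.704, 0.71, -0.0, 0.0]
contact_force: [-2.5, 0.4, 9.5]
opening: 0.005
finger_force: 4.8
```

Call:
carry_out(plan=[{"rot": [0,0,0],"xyz": [0,0,0.0004],"grip": 255},{"rot": [0,0,0],"xyz": [0,0,0.0008],"grip": 255},{"rot": [0,0,0],"xyz": [0,0,0.0012],"grip": 255},{"rot": [0,0,0],"xyz": [0,0,0.0016],"grip": 255},{"rot": [0,0,0],"xyz": [0,0,0.002],"grip": 255},{"rot": [0,0,0],"xyz": [0,0,0.002],"grip": 255}])

```text
clock: 2.8
tool_pos: [0.4899, -0.1499, 0.1256]
eef_rot: [0.704, 0.71, -0.0, 0.0]
contact_force: [-2.4, -0.2, 9.8]
opening: 0.004
finger_force: 5.1
```

Call:
carry_out(plan=[{"rot": [0,0,0],"xyz": [0,0,0.0004],"grip": 255},{"rot": [0,0,0],"xyz": [0,0,0.0008],"grip": 255},{"rot": [0,0,0],"xyz": [0,0,0.0012],"grip": 255},{"rot": [0,0,0],"xyz": [0,0,0.0015],"grip": 255},{"rot": [0,0,0],"xyz": [0,0,0.0015],"grip": 255}])

```text
clock: 3.22
tool_pos: [0.4899, -0.15, 0.1242]
eef_rot: [0.704, 0.71, -0.0, 0.0]
contact_force: [-3.1, 0.7, 12.2]
opening: 0.007
finger_force: 5.8
```

Call:
carry_out(plan=[{"rot": [0,0,0],"xyz": [0,0,0.0003],"grip": 255},{"rot": [0,0,0],"xyz": [0,0,0.0006],"grip": 255},{"rot": [0,0,0],"xyz": [0,0,0.0009],"grip": 255},{"rot": [0,0,0],"xyz": [0,0,0.001],"grip": 255},{"rot": [0,0,0],"xyz": [0,0,0.001],"grip": 255}])

```text
clock: 3.63
tool_pos: [0.4899, -0.15, 0.1231]
eef_rot: [0.704, 0.71, -0.0, 0.0]
contact_force: [-1.3, 0.8, 9.3]
opening: 0.006
finger_force: 4.7
```

```bash
python3 - <<'E'
from h import *
t=r.snapshot("top")[160:250,260:390]; s=r.snapshot("scene")[150:240,130:260]
cv2.imwrite("pics/c3.png",cv2.resize(np.hstack([t,s])[:,:,::-1],None,fx=3,fy=3,interpolation=0))
E
```

```text
(no output)
```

View pics/c3.png

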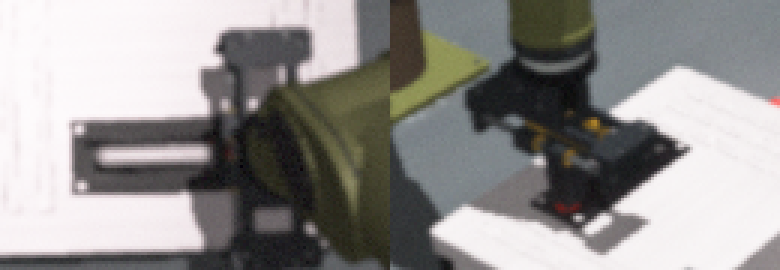

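The tool is on the cap (only a sliver of red is left, at (568,208)). I can't tell by eye whether the bar has popped, so I'll measure it and press on gently.

Call:
carry_out(plan=[{"rot": [0,0,0],"xyz": [0,0,0.0003],"grip": 255},{"rot": [0,0,0],"xyz": [0,0,0.0006],"grip": 255},{"rot": [0,0,0],"xyz": [0,0,0.0008],"grip": 255},{"rot": [0,0,0],"xyz": [0,0,0.0008],"grip": 255}])

```text
clock: 4.07
tool_pos: [0.4899, -0.15, 0.1224]
eef_rot: [0.704, 0.71, -0.0, 0.0]
contact_force: [-2.1, 0.3, 11.1]
opening: 0.004
finger_force: 5.4
```

```bash
cat > bar.py <<'E'
from h import *
t=r.snapshot("top"); g=cv2.cvtColor(t,cv2.COLOR_RGB2GRAY)
m=((g>110)).astype(np.uint8); k=np.zeros_like(m);k[196:222,288:333]=1;m*=k
c=max(cv2.findContours(m,0,2)[0],key=cv2.contourArea)
print("bar px",cv2.boundingRect(c),cv2.contourArea(c)); 
for z in(.12,.15): print(z,cv2.minAreaRect((plane("top",c.reshape(-1,2),z)[:,:2]*1000).astype(np.float32)))
E
python3 bar.py
```

```text
bar px (292, 208, 38, 7) 197.5
0.12 ((488.4033508300781, -74.89898681640625), (96.42473602294922, 15.652841567993164), 89.09651184082031)
0.15 ((487.8484191894531, -70.88963317871094), (93.40367889404297, 15.162458419799805), 89.09649658203125)
```

Cast at z = 0.15 the bar comes out at y = -70.9, the same as the shut bar cast at 0.12, so it has popped. I'll lift off, open the fingers and go over the handle.

Call:
carry_out(plan=[{"rot": [0,0,0],"xyz": [0,0,-0.005],"grip": 255},{"rot": [0,0,0],"xyz": [0,0,-0.02],"grip": 120},{"rot": [0,0,0],"xyz": [0,0,-0.045],"grip": 60},{"rot": [0,0,0],"xyz": [0,0,-0.05],"grip": 60},{"rot": [0,0,0],"xyz": [0.025,-0.001,-0.05],"grip": 60},{"rot": [0,0,0],"xyz": [0.05,-0.002,-0.05],"grip": 60},{"rot": [0,0,0],"xyz": [0.079,-0.002,-0.05],"grip": 60},{"rot": [0,0,0],"xyz": [0.079,-0.002,-0.05],"grip": 60}])

```text
clock: 4.78
tool_pos: [0.4879, -0.0642, 0.1716]
eef_rot: [0.701, 0.713, 0.002, -0.001]
contact_force: [0.9, 0.2, -0.1]
opening: 0.507
finger_force: 0.0
```

```bash
python3 goal.py .488 -.071 .125 90.8 0; python3 - <<'E'
from h import *
t=r.snapshot("top")[160:250,260:390]; s=r.snapshot("scene")[150:240,130:260]
cv2.imwrite("pics/c4.png",cv2.resize(np.hstack([t,s])[:,:,::-1],None,fx=3,fy=3,interpolation=0))
E
```

```text
t 4.7833 pos [ 0.4879 -0.0642  0.1716] F [ 0.9035  0.1851 -0.1176] q [ 0.2821  0.6456 -0.3854  2.0222  0.4375  0.5513 -0.3924] open 0.5067694289681755
xyz [-0.007  -0.0001  0.0466] rot [ 0.0016 -0.0044  0.0037] toolx deg 91.01354813074187
```

View pics/c4.png

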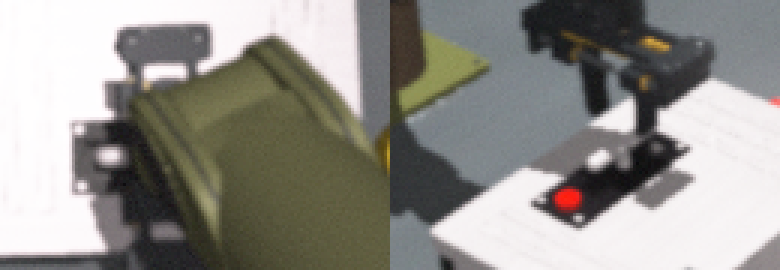

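The scene half shows the bar standing out at (598,160) with the fingers straddling above it, and the button sprung back at (568,200). I'll go down and close gently on the bar's middle.

Call:
carry_out(plan=[{"rot": [0,0,0],"xyz": [0,0,0.0],"grip": 60},{"rot": [0,0,0],"xyz": [0,0,0.006],"grip": 60},{"rot": [0,0,0],"xyz": [0,0,0.016],"grip": 60},{"rot": [0,0,0],"xyz": [0,0,0.026],"grip": 60},{"rot": [0,0,0],"xyz": [0,0,0.036],"grip": 60},{"rot": [0,0,0],"xyz": [0,0,0.043],"grip": 60},{"rot": [0,0,0],"xyz": [0,0,0.047],"grip": 60},{"rot": [0,0,0],"xyz": [0,0,0.047],"grip": 60}])

```text
clock: 5.55
tool_pos: [0.4869, -0.0715, 0.1235]
eef_rot: [0.704, 0.71, -0.001, -0.001]
contact_force: [0.6, -0.2, 0.7]
opening: 0.765
finger_force: 0.0
```

```bash
python3 goal.py .488 -.071 .125 90.8 0
```

```text
t 5.55 pos [ 0.4869 -0.0715  0.1235] F [ 0.6335 -0.221   0.6541] q [ 0.2421  0.7256 -0.3075  2.0579  0.5017  0.4313 -0.4457] open 0.764985904066805
xyz [ 0.0005  0.0011 -0.0015] rot [-0.0017  0.0002 -0.0059] toolx deg 90.46112541661584
```

Call:
carry_out(plan=[{"rot": [0,0,0],"xyz": [0,0.001,-0.001],"grip": 120},{"rot": [0,0,0],"xyz": [0,0.001,-0.001],"grip": 170},{"rot": [0,0,0],"xyz": [0,0.001,-0.001],"grip": 255},{"rot": [0,0,0],"xyz": [0,0.001,-0.001],"grip": 255},{"rot": [0,0,0],"xyz": [0,0.001,-0.001],"grip": 255},{"rot": [0,0,0],"xyz": [0,0.001,-0.001],"grip": 255},{"rot": [0,0,0],"xyz": [0,0.001,-0.001],"grip": 255}], squeeze=30)

```text
clock: 6.13
tool_pos: [0.4885, -0.0709, 0.1255]
eef_rot: [0.704, 0.71, 0.0, 0.0]
contact_force: [0.1, -0.0, -0.1]
opening: 0.259
finger_force: 0.0
```

Call:
carry_out(plan=[{"rot": [0,0,0],"xyz": [0,0,0],"grip": 255},{"rot": [0,0,0],"xyz": [0,0,0],"grip": 255},{"rot": [0,0,0],"xyz": [0,0,0],"grip": 255},{"rot": [0,0,0],"xyz": [0,0,0],"grip": 255}])

```text
clock: 6.47
tool_pos: [0.4877, -0.0709, 0.1254]
eef_rot: [0.704, 0.71, -0.001, -0.0]
contact_force: [-2.8, 0.2, 3.3]
opening: 0.166
finger_force: 29.5
```

Call:
carry_out(plan=[{"rot": [0,0,0],"xyz": [0,0,0],"grip": 255},{"rot": [0,0,0.06],"xyz": [0,0,0],"grip": 255},{"rot": [0,0,0.13],"xyz": [0,0,0],"grip": 255},{"rot": [0,0,0.2],"xyz": [0,0,0],"grip": 255},{"rot": [0,0,0.27],"xyz": [0,0,0],"grip": 255},{"rot": [0,0,0.34],"xyz": [0,0,0],"grip": 255},{"rot": [0,0,0.4],"xyz": [0,0,0],"grip": 255},{"rot": [0,0,0.4],"xyz": [0,0,0],"grip": 255}], squeeze=45)

```text
clock: 7.13
tool_pos: [0.4873, -0.0709, 0.1253]
eef_rot: [0.831, 0.556, -0.001, -0.0]
contact_force: [-4.5, 0.7, 3.3]
opening: 0.158
finger_force: 44.5
```

```bash
python3 goal.py .488 -.071 .125 8 0; python3 -c "
from h import *
print(r.get_state()['moment'])"
```

```text
t 7.1333 pos [ 0.4873 -0.0709  0.1253] F [-4.504   0.7492  3.2685] q [ 0.1792  0.7149 -0.208   2.0586  0.3536  0.4037 -0.6978] open 0.15838008932035283
xyz [0.0002 0.0007 0.0003] rot [-0.001   0.0023  1.0397] toolx deg 67.57112020790632
[0.06551181 0.74592085 0.16703362]
```

Call:
carry_out(plan=[{"rot": [0,0,0.06],"xyz": [0,0,0],"grip": 255},{"rot": [0,0,0.14],"xyz": [0,0,0],"grip": 255},{"rot": [0,0,0.22],"xyz": [0,0,0],"grip": 255},{"rot": [0,0,0.3],"xyz": [0,0,0],"grip": 255},{"rot": [0,0,0.38],"xyz": [0,0,0],"grip": 255},{"rot": [0,0,0.46],"xyz": [0,0,0],"grip": 255},{"rot": [0,0,0.54],"xyz": [0,0,0],"grip": 255},{"rot": [0,0,0.6],"xyz": [0,0,0],"grip": 255}])

```text
clock: 7.8
tool_pos: [0.4866, -0.0703, 0.1251]
eef_rot: [0.958, 0.286, -0.002, -0.001]
contact_force: [-4.2, 2.0, 2.5]
opening: 0.163
finger_force: 44.6
```

Call:
carry_out(plan=[{"rot": [0,0,0.08],"xyz": [0,0,0],"grip": 255},{"rot": [0,0,0.16],"xyz": [0,0,0],"grip": 255},{"rot": [0,0,0.24],"xyz": [0,0,0],"grip": 255},{"rot": [0,0,0.32],"xyz": [0,0,0],"grip": 255},{"rot": [0,0,0.38],"xyz": [0,0,0],"grip": 255},{"rot": [0,0,0.42],"xyz": [0,0,0],"grip": 255},{"rot": [0,0,0.42],"xyz": [0,0,0],"grip": 255}])

```text
clock: 8.38
tool_pos: [0.4863, -0.0698, 0.125]
eef_rot: [0.997, 0.081, -0.002, -0.001]
contact_force: [-5.7, 2.6, 3.3]
opening: 0.159
finger_force: 44.6
```

```bash
python3 goal.py .488 -.071 .125 6 0; python3 - <<'E'
from h import *
print(r.get_state()['moment'])
t=r.snapshot("top")[160:250,260:390]; s=r.snapshot("scene")[150:240,130:260]
cv2.imwrite("pics/c5.png",cv2.resize(np.hstack([t,s])[:,:,::-1],None,fx=3,fy=3,interpolation=0))
E
```

```text
t 8.3833 pos [ 0.4863 -0.0698  0.125 ] F [-5.7418  2.6007  3.3455] q [ 0.0309  0.7132  0.0297  2.0671 -0.0563  0.3667 -1.3027] open 0.15909958659245826
xyz [ 0.0015  0.0014 -0.    ] rot [-0.0016  0.0045  0.0573] toolx deg 9.281154556015537
[0.47017286 0.97179052 0.18743698]
```

View pics/c5.png

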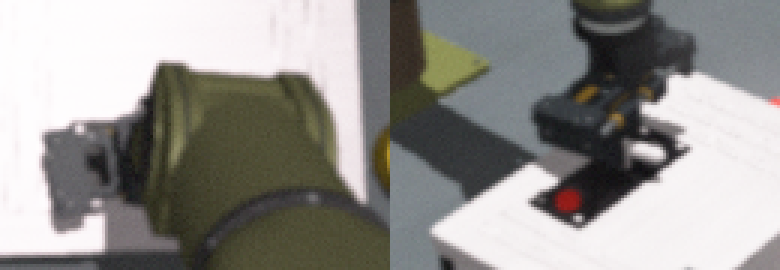

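The scene half shows the bar turned about 80° (visible at (650,150), pointing to the back), in the gripper. Next I'll work out the lifting arc, with a small test lift first.

```bash
cat > arc.py <<'E'
import sys
from h import *
np.set_printoptions(precision=3,suppress=True)
C=R.from_euler('z',0.8,degrees=True); G0=np.array([.4875,-.0709,.1444]); H=G0-C.apply([-.184,0,.034])
def pose(f,t):
    f,t=np.radians([f,t]); g=H+C.apply([-.184*np.cos(f)+.034*np.sin(f),0,.184*np.sin(f)+.034*np.cos(f)])
    B=C*R.from_euler('y',t)*C.inv()*R.from_euler('z',9.3,degrees=True)*R.from_euler('x',180,degrees=True)
    return g+B.apply([0,0,.019]),B
# arc.py f0 t0 f1 t1 n : rows from lid angle f0/tilt t0
f0,t0,f1,t1,n=map(float,sys.argv[1:6]); p,B=pose(f0,t0)
for k in np.arange(1,n+1)/n:
    P,Q=pose(f0+k*(f1-f0),t0+k*(t1-t0)); print("rot",(B.inv()*Q).as_rotvec(),"xyz",B.inv().apply(P-p), "world",P)
E
python3 arc.py 0 0 2 2 4; python3 arc.py 2 2 14 14 8
```

```text
rot [ 0.001 -0.009 -0.   ] xyz [ 0.     0.    -0.002] world [ 0.488 -0.071  0.127]
rot [ 0.003 -0.017 -0.   ] xyz [ 0.     0.    -0.003] world [ 0.488 -0.071  0.129]
rot [ 0.004 -0.026 -0.   ] xyz [ 0.     0.    -0.005] world [ 0.488 -0.071  0.13 ]
rot [ 0.005 -0.035 -0.   ] xyz [ 0.001  0.    -0.006] world [ 0.488 -0.071  0.132]
rot [ 0.004 -0.026 -0.   ] xyz [ 0.     0.    -0.005] world [ 0.489 -0.071  0.137]
rot [ 0.008 -0.052 -0.   ] xyz [ 0.001  0.    -0.01 ] world [ 0.49  -0.071  0.141]
rot [ 0.012 -0.078 -0.   ] xyz [ 0.002  0.    -0.014] world [ 0.49  -0.071  0.146]
rot [ 0.015 -0.104 -0.   ] xyz [ 0.003  0.    -0.019] world [ 0.491 -0.071  0.151]
rot [ 0.019 -0.129 -0.   ] xyz [ 0.003  0.001 -0.024] world [ 0.492 -0.071  0.156]
rot [ 0.023 -0.155 -0.   ] xyz [ 0.005  0.001 -0.029] world [ 0.494 -0.071  0.16 ]
rot [ 0.027 -0.181  0.   ] xyz [ 0.006  0.001 -0.033] world [ 0.495 -0.071  0.165]
rot [ 0.031 -0.207 -0.   ] xyz [ 0.007  0.001 -0.038] world [ 0.497 -0.071  0.169]
```

Call:
carry_out(plan=[{"rot": [0.001,-0.009,0],"xyz": [0,0,-0.0015],"grip": 255},{"rot": [0.003,-0.017,0],"xyz": [0,0,-0.003],"grip": 255},{"rot": [0.004,-0.026,0],"xyz": [0,0,-0.005],"grip": 255},{"rot": [0.005,-0.035,0],"xyz": [0,0,-0.006],"grip": 255},{"rot": [0.005,-0.035,0],"xyz": [0,0,-0.006],"grip": 255},{"rot": [0.005,-0.035,0],"xyz": [0,0,-0.006],"grip": 255}])

```text
clock: 8.98
tool_pos: [0.4867, -0.0698, 0.1306]
eef_rot: [0.997, 0.081, -0.02, -0.002]
contact_force: [-5.3, 3.7, -9.0]
opening: 0.162
finger_force: 45.5
```

It rose 5.6 mm (more than the 1.5 mm play) at about 9 N, so the latch is free. I'll carry on along the arc.

Call:
carry_out(plan=[{"rot": [0.004,-0.026,0],"xyz": [0,0,-0.005],"grip": 255},{"rot": [0.008,-0.052,0],"xyz": [0.001,0,-0.01],"grip": 255},{"rot": [0.012,-0.078,0],"xyz": [0.002,0,-0.014],"grip": 255},{"rot": [0.015,-0.104,0],"xyz": [0.003,0,-0.019],"grip": 255},{"rot": [0.019,-0.129,0],"xyz": [0.003,0.001,-0.024],"grip": 255},{"rot": [0.023,-0.155,0],"xyz": [0.005,0.001,-0.029],"grip": 255},{"rot": [0.027,-0.181,0],"xyz": [0.006,0.001,-0.033],"grip": 255},{"rot": [0.031,-0.207,0],"xyz": [0.007,0.001,-0.038],"grip": 255}])

```text
clock: 9.65
tool_pos: [0.4947, -0.0697, 0.1683]
eef_rot: [0.989, 0.08, -0.125, -0.009]
contact_force: [-6.6, 2.0, -11.2]
opening: 0.158
finger_force: 45.7
```

```bash
python3 goal.py .497 -.071 .169 9.3 14; python3 arc.py 14 14 28 26 8
```

```text
t 9.65 pos [ 0.4947 -0.0697  0.1683] F [ -6.6052   2.0481 -11.2401] q [-0.0015  0.7376  0.0714  1.7891 -0.0419  0.8677 -1.321 ] open 0.15782077013639345
xyz [ 0.0018  0.0016 -0.0013] rot [ 0.0006  0.0073 -0.0014] toolx deg 9.514334949649124
rot [ 0.004 -0.026 -0.   ] xyz [ 0.001  0.    -0.006] world [ 0.499 -0.071  0.175]
rot [ 0.008 -0.052 -0.   ] xyz [ 0.001  0.    -0.011] world [ 0.501 -0.071  0.18 ]
rot [ 0.012 -0.078 -0.   ] xyz [ 0.002  0.    -0.017] world [ 0.503 -0.071  0.185]
rot [ 0.015 -0.104 -0.   ] xyz [ 0.003  0.001 -0.022] world [ 0.505 -0.071  0.19 ]
rot [ 0.019 -0.129 -0.   ] xyz [ 0.005  0.001 -0.028] world [ 0.508 -0.071  0.195]
rot [ 0.023 -0.155 -0.   ] xyz [ 0.006  0.001 -0.033] world [ 0.511 -0.071  0.2  ]
rot [ 0.027 -0.181 -0.   ] xyz [ 0.008  0.001 -0.039] world [ 0.514 -0.071  0.205]
rot [ 0.031 -0.207 -0.   ] xyz [ 0.01   0.001 -0.044] world [ 0.517 -0.07   0.21 ]
```

Call:
carry_out(plan=[{"rot": [0.004,-0.026,0],"xyz": [0.001,0,-0.006],"grip": 255},{"rot": [0.008,-0.052,0],"xyz": [0.001,0,-0.011],"grip": 255},{"rot": [0.012,-0.078,0],"xyz": [0.002,0,-0.017],"grip": 255},{"rot": [0.015,-0.104,0],"xyz": [0.003,0.001,-0.022],"grip": 255},{"rot": [0.019,-0.129,0],"xyz": [0.005,0.001,-0.028],"grip": 255},{"rot": [0.023,-0.155,0],"xyz": [0.006,0.001,-0.033],"grip": 255},{"rot": [0.027,-0.181,0],"xyz": [0.008,0.001,-0.039],"grip": 255},{"rot": [0.031,-0.207,0],"xyz": [0.01,0.001,-0.044],"grip": 255}], squeeze=35)

```text
clock: 10.32
tool_pos: [0.5145, -0.0694, 0.209]
eef_rot: [0.97, 0.078, -0.229, -0.016]
contact_force: [-11.0, 1.3, -8.3]
opening: 0.166
finger_force: 35.8
```

```bash
python3 goal.py .517 -.07 .21 9.3 26; python3 arc.py 28 26 42 36 8
```

```text
t 10.3167 pos [ 0.5145 -0.0694  0.209 ] F [-10.9982   1.3256  -8.325 ] q [-0.014   0.8148  0.0915  1.5081 -0.0353  1.2832 -1.3281] open 0.16564159271411236
xyz [ 0.0017  0.0009 -0.0021] rot [ 0.0025  0.0095 -0.003 ] toolx deg 10.183476944766973
rot [ 0.003 -0.022 -0.   ] xyz [ 0.001  0.    -0.006] world [ 0.52  -0.07   0.214]
rot [ 0.006 -0.043  0.   ] xyz [ 0.002  0.    -0.011] world [ 0.523 -0.07   0.219]
rot [ 0.01  -0.065 -0.   ] xyz [ 0.003  0.    -0.017] world [ 0.527 -0.07   0.223]
rot [ 0.013 -0.086 -0.   ] xyz [ 0.005  0.001 -0.022] world [ 0.53  -0.07   0.228]
rot [ 0.016 -0.108  0.   ] xyz [ 0.006  0.001 -0.027] world [ 0.534 -0.07   0.232]
rot [ 0.019 -0.129  0.   ] xyz [ 0.008  0.001 -0.033] world [ 0.538 -0.07   0.236]
rot [ 0.023 -0.151  0.   ] xyz [ 0.01   0.001 -0.038] world [ 0.542 -0.07   0.24 ]
rot [ 0.026 -0.173  0.   ] xyz [ 0.012  0.002 -0.043] world [ 0.546 -0.07   0.243]
```

Call:
carry_out(plan=[{"rot": [0.003,-0.022,0],"xyz": [0.001,0,-0.006],"grip": 255},{"rot": [0.006,-0.043,0],"xyz": [0.002,0,-0.011],"grip": 255},{"rot": [0.01,-0.065,0],"xyz": [0.003,0,-0.017],"grip": 255},{"rot": [0.013,-0.086,0],"xyz": [0.005,0.001,-0.022],"grip": 255},{"rot": [0.016,-0.108,0],"xyz": [0.006,0.001,-0.027],"grip": 255},{"rot": [0.019,-0.129,0],"xyz": [0.008,0.001,-0.033],"grip": 255},{"rot": [0.023,-0.151,0],"xyz": [0.01,0.001,-0.038],"grip": 255},{"rot": [0.026,-0.173,0],"xyz": [0.012,0.002,-0.043],"grip": 255}])

```text
clock: 10.98
tool_pos: [0.5436, -0.0692, 0.2431]
eef_rot: [0.946, 0.076, -0.314, -0.023]
contact_force: [-14.1, 3.6, -2.6]
opening: 0.166
finger_force: 35.7
```

```bash
python3 goal.py .546 -.07 .243 9.3 36; python3 arc.py 42 36 56 40 8
```

```text
t 10.9833 pos [ 0.5436 -0.0692  0.2431] F [-14.1415   3.5747  -2.5579] q [-0.0164  0.9239  0.105   1.2157 -0.0345  1.6446 -1.3275] open 0.16648973467309147
xyz [ 0.0018  0.0011 -0.0014] rot [ 0.0027  0.0128 -0.0041] toolx deg 11.255515103206292
rot [ 0.001 -0.009 -0.   ] xyz [ 0.002  0.    -0.005] world [ 0.551 -0.07   0.247]
rot [ 0.003 -0.017 -0.   ] xyz [ 0.003  0.    -0.011] world [ 0.555 -0.07   0.25 ]
rot [ 0.004 -0.026 -0.   ] xyz [ 0.005  0.001 -0.016] world [ 0.56  -0.07   0.254]
rot [ 0.005 -0.035 -0.   ] xyz [ 0.007  0.001 -0.021] world [ 0.565 -0.07   0.257]
rot [ 0.006 -0.043 -0.   ] xyz [ 0.009  0.001 -0.027] world [ 0.57 -0.07  0.26]
rot [ 0.008 -0.052 -0.   ] xyz [ 0.012  0.002 -0.032] world [ 0.574 -0.07   0.262]
rot [ 0.009 -0.06  -0.   ] xyz [ 0.014  0.002 -0.037] world [ 0.579 -0.07   0.265]
rot [ 0.01  -0.069 -0.   ] xyz [ 0.017  0.002 -0.042] world [ 0.585 -0.07   0.267]
```

Call:
carry_out(plan=[{"rot": [0.001,-0.009,0],"xyz": [0.001,0,-0.005],"grip": 255},{"rot": [0.003,-0.017,0],"xyz": [0.002,0,-0.011],"grip": 255},{"rot": [0.004,-0.026,0],"xyz": [0.004,0.001,-0.016],"grip": 255},{"rot": [0.005,-0.035,0],"xyz": [0.006,0.001,-0.021],"grip": 255},{"rot": [0.006,-0.043,0],"xyz": [0.008,0.001,-0.027],"grip": 255},{"rot": [0.008,-0.052,0],"xyz": [0.011,0.002,-0.032],"grip": 255},{"rot": [0.009,-0.06,0],"xyz": [0.013,0.002,-0.037],"grip": 255},{"rot": [0.01,-0.069,0],"xyz": [0.016,0.002,-0.042],"grip": 255}])

```text
clock: 11.65
tool_pos: [0.5825, -0.0685, 0.268]
eef_rot: [0.935, 0.075, -0.345, -0.025]
contact_force: [-12.6, 2.5, -0.9]
opening: 0.164
finger_force: 35.2
```

```bash
python3 goal.py .585 -.07 .267 9.3 40; python3 arc.py 56 40 70 42 8
```

```text
t 11.65 pos [ 0.5825 -0.0685  0.268 ] F [-12.6179   2.4859  -0.9385] q [-0.0142  1.0129  0.1138  0.9552 -0.0395  1.8827 -1.3273] open 0.16398871007605276
xyz [ 0.0023  0.0019 -0.0008] rot [ 0.0043  0.0099 -0.0045] toolx deg 11.833891048659028
rot [ 0.001 -0.004  0.   ] xyz [ 0.003  0.    -0.005] world [ 0.59  -0.069  0.27 ]
rot [ 0.001 -0.009 -0.   ] xyz [ 0.005  0.001 -0.01 ] world [ 0.595 -0.069  0.272]
rot [ 0.002 -0.013 -0.   ] xyz [ 0.008  0.001 -0.015] world [ 0.6   -0.069  0.274]
rot [ 0.003 -0.017 -0.   ] xyz [ 0.011  0.002 -0.02 ] world [ 0.606 -0.069  0.275]
rot [ 0.003 -0.022 -0.   ] xyz [ 0.014  0.002 -0.025] world [ 0.611 -0.069  0.277]
rot [ 0.004 -0.026  0.   ] xyz [ 0.017  0.003 -0.029] world [ 0.617 -0.069  0.278]
rot [ 0.005 -0.03  -0.   ] xyz [ 0.021  0.003 -0.034] world [ 0.622 -0.069  0.28 ]
rot [ 0.005 -0.035 -0.   ] xyz [ 0.024  0.004 -0.038] world [ 0.628 -0.069  0.281]
```

q6 is nearing its 2.09 limit, so I'll ease the tilt back over the last stretch.

```bash
python3 arc.py 56 40 70 34 8
```

```text
rot [-0.002  0.013  0.   ] xyz [ 0.003  0.    -0.005] world [ 0.59  -0.069  0.269]
rot [-0.004  0.026  0.   ] xyz [ 0.006  0.001 -0.01 ] world [ 0.596 -0.069  0.271]
rot [-0.006  0.039  0.   ] xyz [ 0.009  0.001 -0.015] world [ 0.601 -0.069  0.273]
rot [-0.008  0.052  0.   ] xyz [ 0.012  0.002 -0.02 ] world [ 0.607 -0.069  0.275]
rot [-0.01   0.065  0.   ] xyz [ 0.016  0.002 -0.025] world [ 0.613 -0.069  0.276]
rot [-0.012  0.078  0.   ] xyz [ 0.019  0.003 -0.029] world [ 0.618 -0.069  0.277]
rot [-0.014  0.091  0.   ] xyz [ 0.023  0.003 -0.034] world [ 0.624 -0.069  0.278]
rot [-0.015  0.104  0.   ] xyz [ 0.027  0.004 -0.038] world [ 0.63  -0.069  0.279]
```

Call:
carry_out(plan=[{"rot": [-0.002,0.013,0],"xyz": [0.003,0,-0.005],"grip": 255},{"rot": [-0.004,0.026,0],"xyz": [0.006,0.001,-0.01],"grip": 255},{"rot": [-0.006,0.039,0],"xyz": [0.009,0.001,-0.015],"grip": 255},{"rot": [-0.008,0.052,0],"xyz": [0.012,0.002,-0.02],"grip": 255},{"rot": [-0.01,0.065,0],"xyz": [0.016,0.002,-0.025],"grip": 255},{"rot": [-0.012,0.078,0],"xyz": [0.019,0.003,-0.029],"grip": 255},{"rot": [-0.013,0.084,0],"xyz": [0.021,0.003,-0.032],"grip": 255},{"rot": [-0.013,0.084,0],"xyz": [0.021,0.003,-0.032],"grip": 255}])

```text
clock: 12.32
tool_pos: [0.6202, -0.0677, 0.2793]
eef_rot: [0.95, 0.076, -0.304, -0.022]
contact_force: [-9.0, 3.4, 3.6]
opening: 0.168
finger_force: 35.1
```

```bash
python3 goal.py .622 -.07 .278 9.3 35; python3 - <<'E'
from h import *
t=r.snapshot("top")[110:250,230:390]; s=r.snapshot("scene")[110:250,130:290]
cv2.imwrite("pics/c6.png",cv2.resize(np.hstack([t,s])[:,:,::-1],None,fx=2.5,fy=2.5))
E
```

```text
t 12.3167 pos [ 0.6202 -0.0677  0.2793] F [-8.9779  3.3683  3.5514] q [-0.0116  1.0226  0.1151  0.8414 -0.0491  1.8983 -1.3316] open 0.1683378289151809
xyz [0.0019 0.0026 0.    ] rot [ 0.0041  0.0083 -0.0037] toolx deg 11.112642292465836
```

View pics/c6.png

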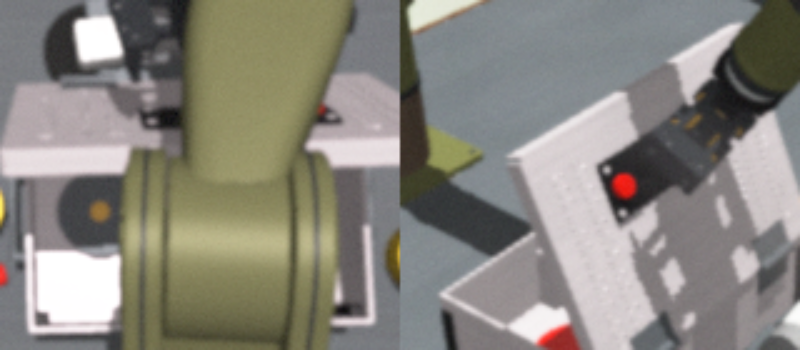

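The scene half shows the lid standing steeply open with the button at (624,186), and the gripper still on the handle. I'll measure the angle from the button and the grasp point.

```bash
python3 - <<'E'
from h import *
C=R.from_euler('z',0.8,degrees=True); H=np.array([.4875,-.0709,.1104])+C.apply([.184,0,0]); print(H)
s=r.get_state(); g=s['tool_pos']-R.from_quat(s['eef_rot']).apply([0,0,.019]); v=C.inv().apply(g-H)
print("handle",v,np.hypot(v[0],v[2]),.187,np.degrees(np.arctan2(v[2],-v[0])-np.arctan2(.034,.184)))
b,n=red(r.snapshot("scene"),(365//1,170,395,200)); print(b,n)
o,d=ray("scene",[b]); o=C.inv().apply(o-H); d=C.inv().apply(d[0]); p=o+d*((-.08-o[1])/d[1])
print("button",p,np.hypot(p[0],p[2]),.185,np.degrees(np.arctan2(p[2],-p[0])-np.arctan2(.018,.184)))
b,n=red(r.snapshot("scene"),(365-0,0+170,395,200))
E
```

```text
[ 0.67148206 -0.06833096  0.1104    ]
handle [-0.04027494  0.00129283  0.18441973] 0.1887662757933275 0.187 67.21156755796571
[nan nan] 0
button [nan nan nan] nan 0.185 nanh.py:18: RuntimeWarning: Mean of empty slice.
  v,u=np.nonzero(m); return np.array([u.mean()+x0,v.mean()+y0]),len(u)
  ret = ret.dtype.type(ret / rcount)
```

The handle's arc radius fits (189 against 187 mm) and the lid is at about 67°. I'll let go, staying still while the fingers open.

Call:
carry_out(plan=[{"rot": [0,0,0],"xyz": [0,0,0],"grip": 225},{"rot": [0,0,0],"xyz": [0,0,0],"grip": 200},{"rot": [0,0,0],"xyz": [0,0,0],"grip": 170},{"rot": [0,0,0],"xyz": [0,0,0],"grip": 130},{"rot": [0,0,0],"xyz": [0,0,0],"grip": 110},{"rot": [0,0,0],"xyz": [0,0,0],"grip": 110},{"rot": [0,0,0],"xyz": [0,0,0],"grip": 110},{"rot": [0,0,0],"xyz": [0,0,0],"grip": 110}])

```text
clock: 13.18
tool_pos: [0.6218, -0.0686, 0.2781]
eef_rot: [0.95, 0.076, -0.301, -0.02]
contact_force: [-0.8, -0.3, -0.1]
opening: 0.576
finger_force: 0.0
```

Call:
carry_out(plan=[{"rot": [0,0,0],"xyz": [0,0,-0.005],"grip": 110},{"rot": [0,0,0],"xyz": [0,0,-0.012],"grip": 110},{"rot": [0,0,0],"xyz": [0,0,-0.022],"grip": 110},{"rot": [0,0,0],"xyz": [0,0,-0.032],"grip": 110},{"rot": [0,0,0],"xyz": [0,0,-0.042],"grip": 110},{"rot": [0,0,0],"xyz": [0,0,-0.05],"grip": 110},{"rot": [0,0,0],"xyz": [-0.006,0,-0.06],"grip": 110},{"rot": [0,0,0],"xyz": [-0.012,0,-0.069],"grip": 110}])

```text
clock: 13.85
tool_pos: [0.6435, -0.0693, 0.3361]
eef_rot: [0.952, 0.077, -0.297, -0.019]
contact_force: [-0.3, -0.2, -0.2]
opening: 0.569
finger_force: 0.0
```

```bash
python3 goal.py .66 -.07 .45 9.3 35
```

```text
t 13.85 pos [ 0.6435 -0.0693  0.3361] F [-0.2996 -0.2402 -0.2102] q [-0.0349  1.0522  0.253   0.615  -0.1365  2.0897 -1.2808] open 0.569041405078978
xyz [-0.0508 -0.0063 -0.1031] rot [ 0.0106 -0.0048 -0.0048] toolx deg 10.936837247505949
```

q6 is at its limit, so I'll untilt while rising.

Call:
carry_out(plan=[{"rot": [-0.006,0.05,0],"xyz": [-0.006,0,-0.008],"grip": 110},{"rot": [-0.015,0.11,0],"xyz": [-0.012,0,-0.016],"grip": 110},{"rot": [-0.025,0.17,0],"xyz": [-0.02,0,-0.028],"grip": 110},{"rot": [-0.034,0.23,0],"xyz": [-0.028,0,-0.04],"grip": 110},{"rot": [-0.043,0.29,0],"xyz": [-0.036,0,-0.052],"grip": 110},{"rot": [-0.052,0.35,0],"xyz": [-0.044,0,-0.064],"grip": 110},{"rot": [-0.06,0.4,0],"xyz": [-0.052,0,-0.076],"grip": 110},{"rot": [-0.06,0.4,0],"xyz": [-0.052,0,-0.076],"grip": 110}])

```text
clock: 14.52
tool_pos: [0.6438, -0.078, 0.434]
eef_rot: [0.992, 0.079, -0.095, -0.005]
contact_force: [-0.1, -0.5, 1.2]
opening: 0.569
finger_force: 0.0
```

```bash
python3 goal.py .66 -.07 .45 9.3 10; python3 - <<'E'
from h import *
t=r.snapshot("top"); s=r.snapshot("scene")
cv2.imwrite("pics/c7.png",cv2.resize(np.hstack([t,s])[:,:,::-1],(800,300),interpolation=cv2.INTER_AREA))
C=R.from_euler('z',0.8,degrees=True); H=np.array([.67148,-.0683,.1104])
b,n=red(s,(200,165,240,205)); print(b,n)
o,d=ray("scene",[b]); o=C.inv().apply(o-H); d=C.inv().apply(d[0]); p=o+d*((-.08-o[1])/d[1])
print("button",p,np.hypot(p[0],p[2]),.185,np.degrees(np.arctan2(p[2],-p[0])-np.arctan2(.018,.184)))
E
```

```text
t 14.5167 pos [ 0.6438 -0.078   0.434 ] F [-0.0719 -0.5293  1.2008] q [-0.0554  0.713   0.2532  0.9423 -0.131   1.6904 -1.2612] open 0.5694921888228257
xyz [ 0.0139 -0.0058 -0.0188] rot [ 0.0031  0.0164 -0.0033] toolx deg 9.276117225178607
[219.46052632 183.96052632] 76
button [-0.05732912 -0.08        0.17549883] 0.18462520778840258 0.185 66.3224122436175
```

View pics/c7.png

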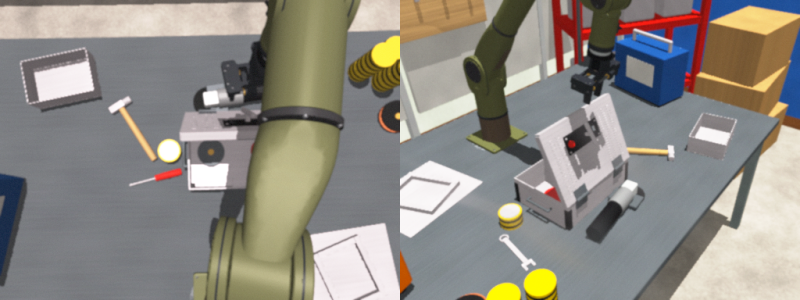

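The lid stands open at about 66°, measured from the button at scene pixel (219,184). The arm is clear above it, and the tins, tools and grinder are where they were. I'm handing it in.

```bash
python3 -c "
from plant import r
print(r.finish_job())"
```

```text
the job is handed in; nothing more can be done
None
```

The chest is open and handed in: button pressed (about 12 N at most in the readings), handle popped and turned about 80°, lid raised by the handle and standing by itself at about 66°, gripper clear and, by eye, nothing else on the bench moved; one wrist joint ended a move right at its range limit (2.0897 of 2.09 rad) while backing away.

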